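# Make up a staining kit and a sampling kit from the stock on the bench

### The arm

A 6-joint arm with a two-finger parallel gripper is mounted at the origin on a cart in front of the work surface, level with it; the furniture and walls round the work are solid. World frame = base frame: x ahead of the robot, y to its left, z up, the work surface at z = 0. Lengths are in m, angles in rad, forces in N, time in s.
With the tool pointing down it reaches from about 0.375 to 0.9 m from the base axis. Payload 3.1 kg.
Tool frame: the origin (TCP) lies between the finger pads; the fingertips stand 8 mm ahead of it and the grasp point (between the pads) lies 11 mm behind it; z points along the fingers, y is the line along which they close (so a half turn about z gives the same grasp; the last joint's range is limited). The gripper opens to 85 mm and grips with 20 to 120 N. Pads are 22 mm wide; open, the fingers measure 114 mm over their backs; the gripper's body (76 mm by 85 mm) begins 54 mm behind the grasp point. The pads swing forward as they close: fully open they stand 13 mm farther back than shut.
Start: joints at [-1.444, 0.527, 1.433, -0, 1.181, -0.178], TCP at [0.188, -0.596, 0.239] pointing down, gripper open.
Joint ranges: [-3.08, 3.08], [-0.75, 2.2], [0.22, 2.44], [-1.43, 4.57], [0, 2.65], [-2.85, 2.85]. Speed limits (rad/s): [2.79, 2.79, 3.14, 3.14, 3.14, 3.14].

### API

Orientations are given as a unit quaternion [x, y, z, w].
In Python, from station import readout, cams, sign_off gives the robot as it stands.
- The arm moves only by the tool send_rows, never from a script. Its argument "commands" is text: rows parted by semicolons, each of 5 numbers parted by spaces: the finger opening in mm, from 0 to 85.4, then the shift along the tool's x, y, z each as a share of 0.02 m, from -1 to 1, then the turn about the tool's z as a share of 4 degrees, from -1 to 1. In form: grip dx dy dz spin; .... A call has 1 to 20 rows; each row shifts and turns the commanded pose from where the row before left it, along the tool's axes as they then stand; what a row does not reach is not made up. A row lasts 1/12 s, in which the tool goes at most 41.7 mm and 7.16 degrees, less where a joint would pass 70% of its speed; a pose out of reach is approached as far as the arm can. A call with a number of a shift or a turn outside -1 to 1 is refused whole. A call with a gripper value outside its range is refused whole. The fingers move at their own pace and stop on an object; "grip_force" is the grip in N (left out, the last holds). Time passes only in rows, so rows that do not move let the fingers close. It gives the time, the measured TCP pose, the force, the opening and the grip force at its end, in the units of the state.
- readout.sense(): the state, without advancing time (a new reading comes with each control period).
- cams.snapshot(name): name is "scene" or "top" or "wrist"; returns a dict with "pixels" (400x640x3 uint8, red, green, blue), "intrinsics" (3x3 intrinsics, pixels), "eye" and "rotation" of the camera in the world. Camera axes: x right, y down, z forward; pixel columns grow to the right and rows downward; lengths in m; the calibration is good to about 2 mm. The wrist camera is an equidistant fisheye: a pixel r from the principal point sees the ray r / f radians off the axis. A picture is of the moment at which its call begins. There is no depth.
- sign_off(): hands the job in; it is judged then, once.
The state is a dict: "t": time; "q": joint angles; "qd": joint speeds; "tau": joint torques, N m; "tcp_pos": TCP position; "tool_rot": TCP orientation; "force": force on the tool from outside, world axes, zero at the start; "ft_torque": the same for the moment, N m; "finger_gap": opening from 0.0 (shut) to 1.0 (fully open); "gripper_force": force on a finger pad.
Only numpy, scipy, OpenCV 4.12 (cv2) and the standard library are available. Lean on these libraries where they do the work, as an engineer would, in place of code of your own. Each camera call takes 0.05 s, during which the arm holds its last target. There are 200 camera calls.

### The job

Make up the two kits in their foam-lined trays from the stock set out around them, between the thermal cycler and the green notebook (the clutter beyond the notebook is not part of it). The staining kit (the tray with two round pockets and a squarish one) gets the stain bottle in the smaller round pocket, the larger of the two glass beakers in the larger round pocket and the bench timer lying face up in the squarish pocket; the sampling kit (the tray with one round pocket and a long slot) gets the specimen jar in the round pocket and the marker pen lying in the slot. Everything must rest on the floor of its pocket, bottle, beaker and jar upright all the way and set down rather than dropped, and the smaller beaker stays in stock where it stands.

Things in the scene. Friction and masses are not known exactly. Their poses are not given: they have to be found in the camera images.
- staining_tray: fixed tray of black foam, white rim, 196 (x) by 172 (y) x 20 mm, foam top at z 18; pockets 12 deep, flat grey floor at z 6. Origin: centre of underside; x points away from the robot. Pockets (x, y, mm): larger round, 70 across, at (51, 37); smaller round, 62 across, at (51, -37); squarish, 86 (x) by 80 (y), at (-39, 0), with an equally deep finger cut-out through it, 44 wide in x, y -62 to 62
- sampling_tray: fixed tray of black foam, white rim, 160 (x) by 188 (y) x 20 mm, foam top at z 18; pockets 12 deep, flat grey floor at z 6. Origin: centre of underside; x points away from the robot. Pockets (x, y, mm): round, 62 across, at (38, 40); long slot, 30 (x) by 156 (y), at (-32, 0), with an equally deep finger cut-out across its middle, x -66 to 2, 48 long in y
- stain_bottle: loose pale plastic reagent bottle in the front row, with a black screw cap, upright, 48 mm in diameter, 98 high, the straight body reaching to about 60 high. Origin: centre of its underside, z up
- large_beaker: loose larger glass beaker, upright, open at the top, 55 mm in diameter, 70 high. Origin: centre of its underside, z up
- small_beaker: loose smaller glass beaker, upright, 46 mm in diameter, 58 high, not needed: it stays where it stands. Origin: centre of its underside, z up
- specimen_jar: loose small clear specimen jar with a wide flat yellow lid, upright in the front row, 46 mm in diameter, 52 high. Origin: centre of its underside, z up
- bench_timer: loose flat white bench timer lying face up just left or right of the trays, 70 (x) by 64 (y) mm, housing 17 high, 20 with its large button; gripped across its y. Origin: centre of its underside, z up
- marker_mid (a point): middle of the loose marker pen (white barrel, blue cap) lying just left or right of the trays, on its axis, 7 mm above the table as it lies; the pen is 136 mm long along its y and 14 mm thick
There are look-alikes about, which are no part of the job. Several things have the shape of the bench_timer; the one meant has the colours described above.

How it is judged:
By the outcome, as a careful person would: the job done as asked, in the order asked, and still so for the second after the job is handed in, with the robot touching nothing.
It also fails if it takes over 120 s, if anything falls off the work surface, if the arm or the gripper's body presses on something with over 40 N, if the wrist force passes 120 N, or if a joint passes its speed limit or range.

## Working session

There is one attempt and no reset: what is moved stays moved. The work goes in short steps, Python scripts to look and compute and a tool call to move; the robot and the scene stay as the last step left them, time stands still between calls to the robot, and variables do not carry over. Pictures are saved under pics/ and viewed, at most 14 in all, crops included, and the job is handed in when it is done.

Besides the shell and the picture viewer there is one more tool, called as name(argument=value, ...) on one line, values as JSON. send_rows: Moves the arm, as the interface text tells. Its arguments: {"type":"object","properties":{"commands":{"type":"string"},"grip_force":{"type":"number"}},"required":["commands"]}

```bash
ls; mkdir -p pics
cat > h.py <<'E'
import numpy as np,cv2
from station import readout,cams,sign_off
def snap(n,f=None):
    s=cams.snapshot(n)
    if f: cv2.imwrite('pics/'+f,cv2.cvtColor(s['pixels'],cv2.COLOR_RGB2BGR))
    return s
def ray(s,u,v,fish=False):
    K=np.array(s['intrinsics']);x=(u-K[0,2])/K[0,0];y=(v-K[1,2])/K[1,1]
    if fish:
        r=np.hypot(x,y);d=np.array([x/r*np.sin(r),y/r*np.sin(r),np.cos(r)]) if r>1e-9 else np.array([0,0,1.])
    else: d=np.array([x,y,1.])
    return np.array(s['eye']),np.array(s['rotation'])@d
def onz(s,u,v,z,fish=False):
    e,d=ray(s,u,v,fish);return e+d*(z-e[2])/d[2]
def proj(s,p):
    c=np.array(s['rotation']).T@(np.array(p)-s['eye']);K=np.array(s['intrinsics']);return (K@(c/c[2]))[:2]
E
python3 - <<'E'
from h import *
for n in('scene','top'):
    s=snap(n,n+'0.png');print(n,s['intrinsics'],s['eye'],s['rotation'])
s=readout.sense();print(s)
E
```

```text
pics
scene [[474.79245734   0.         323.20457839]
 [  0.         474.79245734 202.3809372 ]
 [  0.           0.           1.        ]] [-0.06025318  0.6112047   1.0393249 ] [-0.35050756  0.86093249 -0.34066012  0.14103327]
top [[399.9339906    0.         319.00688926]
 [  0.         399.9339906  205.98019802]
 [  0.           0.           1.        ]] [ 0.41769893 -0.07544703  1.06674124] [-0.70040057  0.70788934 -0.06323104  0.06582974]
{'t': 0.1, 'q': array([-1.44451030e+00,  5.28366617e-01,  1.43377195e+00,  1.40122188e-05,
        1.18136478e+00, -1.78529128e-01]), 'qd': array([-9.69435304e-04, -2.22088050e-03, -1.33495221e-03, -2.17245010e-05,
       -4.27312746e-04,  9.13714025e-04]), 'tau': array([ 1.03823547e-04, -4.43304205e+01, -1.78585911e+01, -3.36399553e-04,
        3.86817061e-03,  4.05991912e-06]), 'tcp_pos': array([ 0.18750868, -0.59556442,  0.23843619]), 'tool_rot': array([ 9.88408382e-01,  1.51815536e-01,  3.14290065e-05, -9.54849066e-04]), 'force': array([ 0.50376778,  0.64149512, -0.24327267]), 'ft_torque': array([-0.07440614,  0.03477943,  0.02782055]), 'gripper_force': 0.0, 'finger_gap': 1.002296102794894}
```

Rotation is a quaternion; I'll convert it.

Run:
```python
t=open('h.py').read()
t=t.replace("    if f: cv2","    from scipy.spatial.transform import Rotation as R\n    s['rotation']=R.from_quat(s['rotation']).as_matrix()\n    if f: cv2")
open('h.py','w').write(t)
```

```text
(no output)
```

View pics/top0.png

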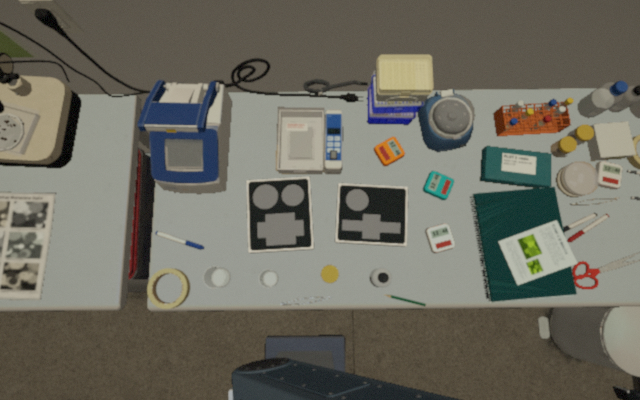

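View pics/scene0.png

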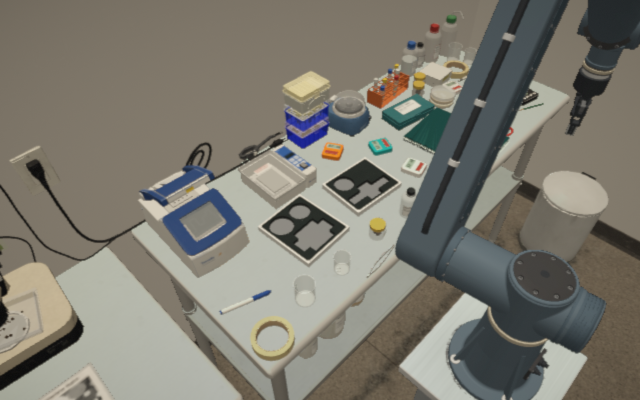

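The top view shows the staining tray at (280,215), sampling tray (372,214), beakers at (217,277) (larger) and (269,279) (smaller), jar (330,274), bottle (380,278) and marker (180,240). The timer candidates are white (440,238), orange (389,151), teal (438,185) and white beyond the notebook (609,175). The one at (440,238) fits: it is white, right of the trays and inside the notebook. I'll confirm it in a crop and measure.

Run:
```python
from h import *
s=snap('top');im=s['pixels'];g=cv2.cvtColor(im,cv2.COLOR_RGB2BGR)
cv2.imwrite('pics/crop1.png',cv2.resize(g[165:315,145:465],None,fx=2.5,fy=2.5,interpolation=cv2.INTER_CUBIC))
np.save('top.npy',im)
hsv=cv2.cvtColor(g,cv2.COLOR_BGR2HSV)
print('table',im[260,430],hsv[260,430])
def trays(box,z):
    x0,y0,x1,y1=box
    m=np.zeros(im.shape[:2],np.uint8);m[y0:y1,x0:x1]=(im.max(2)[y0:y1,x0:x1]<60)*255
    m=cv2.morphologyEx(m,cv2.MORPH_CLOSE,np.ones((3,3)))
    c=max(cv2.findContours(m,0,2)[0],key=cv2.contourArea);r=cv2.minAreaRect(c)
    p=np.array([onz(s,*q,z)[:2] for q in cv2.boxPoints(r)]);print('tray',r,p.round(4).tolist(),p.mean(0).round(4))
    # pocket grey floors
    h=np.zeros_like(m);cv2.fillConvexPoly(h,np.int32(cv2.boxPoints(r)),255)
    h=cv2.erode(h,np.ones((7,7)));k=((im.min(2)>80)*255).astype(np.uint8)&h
    for c in cv2.findContours(k,0,2)[0]:
        if cv2.contourArea(c)>100:
            w=np.array([onz(s,*q,.006) for q in c[:,0].astype(float)])[:,:2]
            rr=cv2.minAreaRect((w*1000).astype(np.float32));print('  pocket',cv2.contourArea(c),rr)
trays((235,170,325,262),.018);trays((325,170,420,262),.018)
```

```text
table [151 153 144] [ 37  15 153]
tray ((278.7319641113281, 214.04150390625), (66.33558654785156, 58.833030700683594), 86.90594482421875) [[0.6781, 0.1195], [0.6851, -0.0391], [0.5064, -0.0476], [0.4997, 0.1062]] [0.5923 0.0347]
  pocket 1128.5 ((554.688232421875, 32.06021499633789), (83.6162338256836, 124.15291595458984), 2.5713109970092773)
  pocket 348.0 ((646.363525390625, -0.9332561492919922), (57.044742584228516, 58.30751419067383), 89.83177185058594)
  pocket 451.0 ((643.0247192382812, 73.64340209960938), (66.66778564453125, 65.16486358642578), 0.509050190448761)
tray ((371.9415588378906, 214.05230712890625), (65.0108642578125, 53.02933883666992), 3.1798300743103027) [[0.5236, -0.1216], [0.6662, -0.1322], [0.6543, -0.3062], [0.5123, -0.2915]] [ 0.5891 -0.2129]
  pocket 778.0 ((559.3786010742188, -210.89593505859375), (155.09173583984375, 61.932044982910156), 89.37140655517578)
  pocket 354.5 ((630.0859375, -175.15367126464844), (59.12577819824219, 58.146385192871094), 62.2581672668457)
```

View pics/crop1.png

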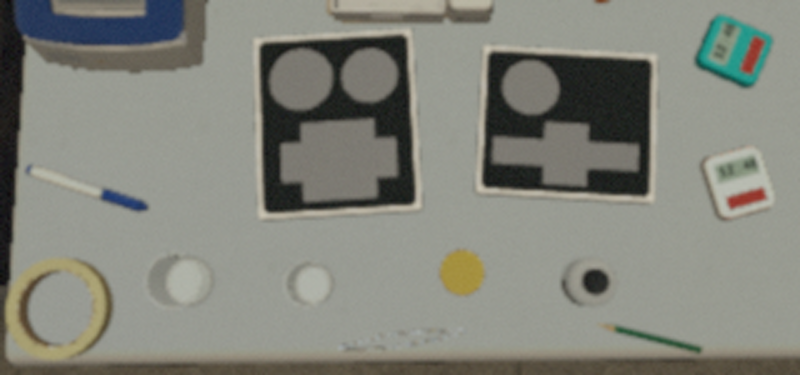

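The crop confirms it: the white timer with grey display and red button is at crop (738,182), i.e. pixel (440,238). It sits between the sampling tray and the notebook, and its neighbour is teal. Next I'll get positions for the loose things.

Run:
```python
from h import *
s=snap('top');im=s['pixels'];hsv=cv2.cvtColor(im,cv2.COLOR_RGB2HSV)
def comp(m,box):
    x0,y0,x1,y1=box;k=np.zeros(im.shape[:2],np.uint8);k[y0:y1,x0:x1]=m[y0:y1,x0:x1]*255
    return max(cv2.findContours(k,0,2)[0],key=cv2.contourArea)
def P(n,c,z):
    r=cv2.minAreaRect(c);M=cv2.moments(c);u,v=M['m10']/M['m00'],M['m01']/M['m00']
    w=np.array([onz(s,*q,z)[:2] for q in cv2.boxPoints(r)])
    print(n,'px',round(u,1),round(v,1),'xy',onz(s,u,v,z)[:2].round(4),'rectc',w.mean(0).round(4),[np.round(w[i+1]-w[i],4).tolist() for i in(0,1)])
P('cap',comp(im.max(2)<70,(365,262,400,295)),.098)
P('lid',comp(hsv[...,1]>100,(315,260,345,290)),.052)
P('timer',comp((im.min(2)>170)|(hsv[...,1]>60),(422,218,460,256)),.015)
P('pen',comp((im.min(2)>175)|(hsv[...,1]>70),(152,225,210,255)),.007)
# beaker ranges
for n,b in(('large',(198,260,240,295)),('small',(255,262,285,295))):
    P(n+' white base',comp(im.min(2)>172,b),.0)
print(onz(s,145+180/2.5,165+281/2.5,.035))
s2=snap('scene')
for n,p in(('cap',(.43,-.25,.098)),):print(proj(s2,p))
```

```text
cap px 382.7 277.1 xy [ 0.4227 -0.2229] rectc [ 0.423  -0.2224] [[-0.0002, -0.0215], [-0.0188, 0.0008]]
lid px 329.3 273.6 xy [ 0.4331 -0.0967] rectc [ 0.4333 -0.0959] [[-0.0004, -0.0402], [-0.0419, 0.0008]]
timer px 442.1 240.2 xy [ 0.517  -0.3951] rectc [ 0.5257 -0.3916] [[0.0168, -0.0526], [-0.0581, -0.0152]]
pen px 194.0 244.8 xy [0.5126 0.2598] rectc [0.5122 0.259 ] [[0.0087, -0.0025], [-0.0153, -0.0453]]Traceback (most recent call last):
  File "<stdin>", line 16, in <module>
  File "<stdin>", line 5, in comp
ValueError: max() iterable argument is empty
```

send_rows(commands="85 0 0 0 0.875;85 0 0 0 0.875;85 0 0 0 0.875;85 0 0 0 0.875;85 0 0 0 0.875;85 0.6 -1 0 0;85 0.6 -1 0 0;85 0.6 -1 0 0;85 0.6 -1 0 0;85 0.6 -1 0 0;85 0.6 -1 0 0;85 0.6 -1 0 0;85 0.6 -1 0 0;85 0.6 -1 0 0;85 0.6 -1 0 0;85 0.6 -1 0 0;85 0.6 -1 0 0;85 0.6 -1 0 0;85 0.6 -1 0 0;85 0.6 -1 0 0", grip_force=30)

```text
t: 1.87
tcp_pos: [0.3682, -0.2952, 0.2393]
tool_rot: [1.0, -0.0, -0.0, -0.0]
force: [0.9, -1.2, -0.0]
finger_gap: 0.996
gripper_force: 0.0
```

Run:
```python
from h import *
s=snap('wrist','w1.png');print(s['intrinsics'],s['eye'],s['rotation'].round(3))
r=readout.sense();print(r['tcp_pos'],r['tool_rot'],r['force'])
```

```text
[[309.70691629   0.         327.72392696]
 [  0.         309.70691629 204.13455248]
 [  0.           0.           1.        ]] [ 0.44921497 -0.29519113  0.37441307] [[-0.001 -0.948 -0.317]
 [-1.     0.     0.001]
 [-0.     0.317 -0.948]]
[ 0.36909577 -0.29126059  0.23913254] [ 9.99997722e-01  4.51851000e-04  1.64203092e-04 -2.07959654e-03] [-0.87449849  2.57516191 -0.12906176]
```

View pics/w1.png

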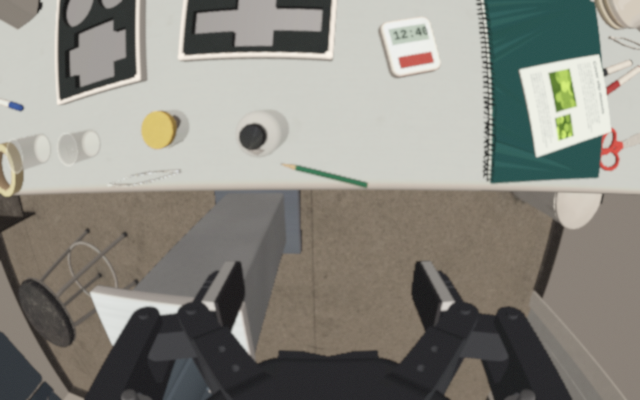

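The wrist view shows the bottle cap at (253,137), jar lid (158,129), timer (410,47) and large beaker about (32,153), with the sampling slot at the top. I'll refine the positions from here.

```bash
cat >> h.py <<'E'
def blob(s,m,box,z,name='',fish=True):
    x0,y0,x1,y1=box;k=np.zeros(m.shape,np.uint8);k[y0:y1,x0:x1]=m[y0:y1,x0:x1]*255
    k=cv2.morphologyEx(k,cv2.MORPH_CLOSE,np.ones((5,5)))
    c=max(cv2.findContours(k,0,1)[0],key=cv2.contourArea)
    w=np.array([onz(s,*q,z,fish)[:2]*1000 for q in c[:,0].astype(float)],np.float32)
    print(name,'circ',np.round(cv2.minEnclosingCircle(w),1) if 0 else [np.round(a,1) for a in cv2.minEnclosingCircle(w)],'rect',[np.round(a,1) for a in cv2.minAreaRect(w)],'px',c[:,0].min(0),c[:,0].max(0))
E
python3 - <<'E'
from h import *
s=snap('wrist');im=s['pixels'];hsv=cv2.cvtColor(im,cv2.COLOR_RGB2HSV)
blob(s,im.max(2)<80,(235,115,272,160),.098,'cap')
blob(s,hsv[...,1]>110,(135,105,175,150),.052,'lid')
blob(s,(im.min(2)>195)|(hsv[...,1]>90),(375,12,445,82),.017,'timer')
blob(s,(im.min(2)>100)&(im.max(2)<165),(195,0,324,46),.006,'slot')
print(im[40,400],im[90,400])
E
```

```text
cap circ [array([ 421.6, -227. ]), np.float64(11.6)] rect [array([ 422.1, -226.7]), array([21. , 22.5]), np.float64(42.9)] px [246 125] [270 148]
lid circ [array([ 432.4, -100.5]), np.float64(22.3)] rect [array([431.8, -98.3]), array([37.9, 40.7]), np.float64(85.3)] px [147 112] [174 147]
timer circ [array([ 524.5, -385.6]), np.float64(62.6)] rect [array([ 524.5, -385.6]), array([92.3, 84.5]), np.float64(0.3)] px [375  12] [444  81]
slot circ [array([ 554. , -208.2]), np.float64(77.9)] rect [array([ 548.1, -205.5]), array([153.5,  56. ]), np.float64(67.2)] px [199   0] [323  45]
[159 170 157] [207 207 200]
```

send_rows(commands="85 0.55 -0.7 0 0;85 0.55 -0.7 0 0;85 0.55 -0.7 0 0;85 0.55 -0.7 0 0;85 0.55 -0.7 0 0;85 0 0 1 0;85 0 0 1 0;85 0 0 1 0;85 0 0 1 0;85 0 0 0 0;85 0 0 0 0")

```text
t: 2.88
tcp_pos: [0.4223, -0.2266, 0.1587]
tool_rot: [1.0, -0.001, -0.001, -0.001]
force: [0.6, 0.6, 0.2]
finger_gap: 0.999
gripper_force: 0.0
```

Run:
```python
from h import *
for i in range(3):
    s=snap('wrist','w2.png');im=s['pixels']
    r=readout.sense();print(r['tcp_pos'],s['eye'],r['force'])
print(proj(s,(.422,-.225,.098)))
```

```text
[ 0.42295397 -0.22707827  0.15957667] [ 0.50356714 -0.22679954  0.29364347] [0.65859774 0.22800752 0.3578763 ]
[ 0.4233169  -0.22726593  0.1601241 ] [ 0.50398124 -0.2270463   0.29468919] [-0.48465619  0.17375739 -0.12170031]
[ 0.42348442 -0.22730284  0.16041608] [ 0.50419876 -0.22711285  0.29533604] [-0.28718389  0.2714891  -0.01313364]
[324.51974293 226.79824929]
```

View pics/w2.png

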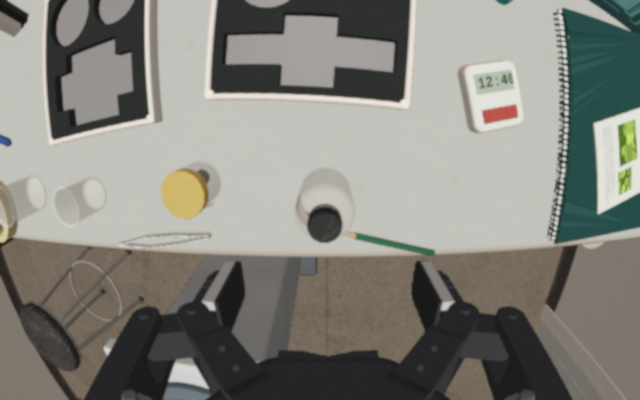

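Cap at (325,224), on the gripper centreline. The timer is at (494,96), with corners around (465,68), (517,62), (523,122) and (474,131). The sampling slot is centred at (310,50).

Run:
```python
from h import *
s=snap('wrist');im=s['pixels'];hsv=cv2.cvtColor(im,cv2.COLOR_RGB2HSV);print(s['eye'],readout.sense()['tcp_pos'])
blob(s,im.max(2)<80,(300,200,345,245),.098,'cap')
blob(s,hsv[...,1]>110,(155,160,210,222),.050,'lid')
blob(s,(im.min(2)>212)|(hsv[...,1]>90),(455,52,535,140),.017,'timer')
blob(s,(im.min(2)>100)&(im.max(2)<175),(218,10,400,92),.006,'slot')
for q in((465,68),(517,62),(523,122),(474,131)):print(onz(s,*q,.015,True).round(4))
```

```text
[ 0.50427275 -0.22705597  0.29567104] [ 0.42350029 -0.22717979  0.16050345]
cap circ [array([ 423.9, -224.8]), np.float64(12.8)] rect [array([ 423.9, -224.7]), array([22.1, 25.3]), np.float64(89.9)] px [308 207] [340 241]
lid circ [array([432.6, -99.8]), np.float64(24.0)] rect [array([432.5, -99.9]), array([41.8, 47.9]), np.float64(20.7)] px [162 170] [206 217]
timer circ [array([ 522.9, -390.7]), np.float64(38.8)] rect [array([ 523.4, -391.4]), array([62.4, 56.2]), np.float64(14.8)] px [467  63] [521 129]
slot circ [array([ 556.5, -210.1]), np.float64(79.1)] rect [array([ 555.7, -210. ]), array([156.9,  68.2]), np.float64(86.4)] px [226  16] [394  87]
[ 0.5461 -0.357   0.015 ]
[ 0.5614 -0.418   0.015 ]
[ 0.4999 -0.4288  0.015 ]
[ 0.4856 -0.3695  0.015 ]
```

send_rows(commands="85 0 -0.1 1 0;85 0 0 1 0;85 0 0 1 0;85 0 0 1 0;85 0 0 1 0;85 0 0 1 0;85 0 0 0.1 0;85 0 0 0 0;42 0 0 0 0;42 0 0 0 0;42 0 0 0 0;42 0 0 0 0;42 0 0 0 0;42 0 0 0 0;42 0 0 0 0;42 0 0 0 0", grip_force=30)

```text
t: 4.42
tcp_pos: [0.4235, -0.2248, 0.0387]
tool_rot: [1.0, -0.0, 0.001, 0.001]
force: [0.1, 0.3, 5.6]
finger_gap: 0.547
gripper_force: 30.1
```

send_rows(commands="42 0 0 0.0 0;42 0 0 -0.5 0;42 0 0 -1 0;42 0 0 -1 0;42 0 0 -1 0;42 0.3 -0.3 -0.5 0;42 0.6 -0.6 0 0;42 0.8 -0.8 0 0;42 0.8 -0.8 0 0;42 0.8 -0.8 0 0;42 0.8 -0.8 0 0;42 0.8 -0.8 0 0;42 0.8 -0.8 0 0;42 0.8 -0.8 0 0;42 0.8 -0.8 0 0;42 0.8 -0.8 0 0;42 0.8 -0.8 0 0;42 0.8 -0.8 0 0;42 0.8 -0.8 0 0;42 0.6 -0.7 0 0")

```text
t: 6.08
tcp_pos: [0.6458, 0.0008, 0.1182]
tool_rot: [1.0, -0.0, 0.0, -0.0]
force: [0.5, -0.7, -2.0]
finger_gap: 0.544
gripper_force: 31.6
```

send_rows(commands="42 0 0 0 0;42 0 0 0 0;42 0 0 0 0")

```text
t: 6.33
tcp_pos: [0.6439, -0.0006, 0.1175]
tool_rot: [1.0, -0.0, -0.001, 0.0]
force: [0.1, -0.7, -1.4]
finger_gap: 0.547
gripper_force: 31.6
```

Run:
```python
from h import *
s=snap('wrist','w3.png');print(s['eye'],readout.sense()['tcp_pos'],readout.sense()['force'])
```

```text
[ 7.25117199e-01 -4.98651484e-04  2.52487593e-01] [ 0.64380393 -0.00090944  0.11744302] [-0.87250289 -0.28201856 -1.96835302]
```

View pics/w3.png

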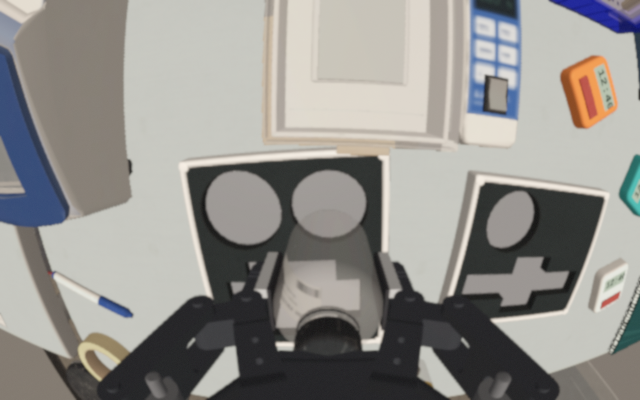

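The bottle is held upright. The small pocket shows at (329,207) and the large one at (242,207), and the marker lies from (55,274) to (130,313). I'll refine the pockets.

Run:
```python
from h import *
s=snap('wrist');im=s['pixels'];hsv=cv2.cvtColor(im,cv2.COLOR_RGB2HSV)
g=(im.min(2)>85)&(im.max(2)<190)
blob(s,g,(196,162,288,252),.006,'large')
blob(s,g,(480,184,542,256),.006,'sround')
for q in((329,170),(292,203),(367,203)):print(im[q[1],q[0]],onz(s,*q,.006,True).round(4))
blob(s,g,(455,250,580,315),.006,'slot')
blob(s,((im.min(2)>190)|(hsv[...,1]>120)),(45,265,136,322),.007,'pen')
```

```text
large circ [array([639.1,  73.1]), np.float64(35.4)] rect [array([638.2,  74.2]), array([68.6, 68.2]), np.float64(86.9)] px [205 170] [280 244]
sround circ [array([ 631.5, -183.2]), np.float64(38.7)] rect [array([ 629.5, -179.1]), array([55.9, 66.6]), np.float64(83.4)] px [486 184] [541 247]
[118 115 112] [ 0.6714 -0.0018  0.006 ]
[135 131 128] [0.6432 0.0293 0.006 ]
[49 48 47] [ 0.6432 -0.0339  0.006 ]
slot circ [array([ 552.6, -214. ]), np.float64(75.7)] rect [array([ 551.8, -214.1]), array([150.9,  63.7]), np.float64(86.3)] px [462 256] [568 305]
pen circ [array([520.9, 281.4]), np.float64(94.2)] rect [array([521.5, 281.5]), array([ 91.1, 165.6]), np.float64(6.1)] px [ 53 265] [135 321]
```

send_rows(commands="42 0 0 0.6 0;42 0 0 0.9 0;42 0 0 0.9 0;42 0 0 0.7 0;42 0 0 0.3 0;42 0 0 0.1 0;42 0 0 0 0;42 0 0 0 0")

```text
t: 7.1
tcp_pos: [0.6454, -0.0008, 0.0478]
tool_rot: [1.0, -0.0, 0.001, 0.0]
force: [-0.3, 0.8, -2.0]
finger_gap: 0.545
gripper_force: 31.6
```

send_rows(commands="42 0 0 0.05 0;42 0 0 0.05 0;42 0 0 0 0")

```text
t: 7.35
tcp_pos: [0.6453, -0.0005, 0.0459]
tool_rot: [1.0, -0.0, 0.0, 0.0]
force: [-0.1, 0.5, -1.5]
finger_gap: 0.545
gripper_force: 31.6
```

send_rows(commands="42 0 0 0.05 0;42 0 0 0.03 0;42 0 0 0 0;42 0 0 0 0")

```text
t: 7.68
tcp_pos: [0.6454, -0.0004, 0.0447]
tool_rot: [1.0, -0.0, 0.001, 0.0]
force: [-1.2, -0.2, 5.6]
finger_gap: 0.546
gripper_force: 32.2
```

send_rows(commands="70 0 0 0 0;70 0 0 0 0;70 0 0 0 0;70 0 0 0 0;70 0 0 -0.5 0;70 0 0 -1 0;70 0 0 -1 0;70 0 0 -1 0;70 0 0 -1 0;70 0 0 -1 0;70 -0.9 -0.5 -0.5 0;70 -0.9 -0.5 0 0;70 -0.9 -0.5 0 0;70 -0.9 -0.5 0 0;70 -0.9 -0.5 0 0;70 -0.9 -0.5 0 0;70 -0.9 -0.5 0 0;70 -0.9 -0.5 0 0;70 -0.9 -0.5 0 0;70 -0.9 -0.5 0 0")

```text
t: 9.35
tcp_pos: [0.4643, 0.1001, 0.1644]
tool_rot: [1.0, -0.0, 0.001, 0.0]
force: [0.4, -0.2, 0.0]
finger_gap: 0.823
gripper_force: 0.0
```

send_rows(commands="85 0 0 0 -1;85 0 0 0 -1;85 0 0 0 -1;85 0 0 0 -1;85 0 0 0 -1;85 0 0 0 -1;85 0 0 0 -1;85 0 0 0 -1;85 0 0 0 -1;85 0 0 0 -1;85 0 0 0 -1;85 0 0 0 -1;85 0 0 0 -1;85 0 0 0 -1;85 0 0 0 -1;85 0 0 0 -1;85 0 0 0 -1;85 0 0 0 -1;85 0 0 0 -1;85 0 0 0 -1")

```text
t: 11.02
tcp_pos: [0.4652, 0.0997, 0.1644]
tool_rot: [0.765, 0.644, 0.0, 0.0]
force: [0.2, -0.0, 0.2]
finger_gap: 0.993
gripper_force: 0.0
```

send_rows(commands="85 0 0 0 -1;85 0 0 0 -1;85 0 0 0 -0.5;85 0 0 0 0;85 0 0 0 0")

```text
t: 11.43
tcp_pos: [0.4652, 0.0997, 0.1642]
tool_rot: [0.708, 0.707, 0.0, 0.0]
force: [0.3, 0.1, -0.7]
finger_gap: 0.996
gripper_force: 0.0
```

Run:
```python
from h import *
s=snap('wrist','w4.png');print(s['eye'],s['rotation'].round(3),readout.sense()['tcp_pos'],readout.sense()['force'])
```

```text
[0.4648949  0.18111673 0.29931279] [[ 1.    -0.001 -0.001]
 [-0.002 -0.949 -0.316]
 [-0.     0.316 -0.949]] [0.46518592 0.09966126 0.16412444] [ 0.01468923  0.83397405 -0.36156483]
```

View pics/w4.png

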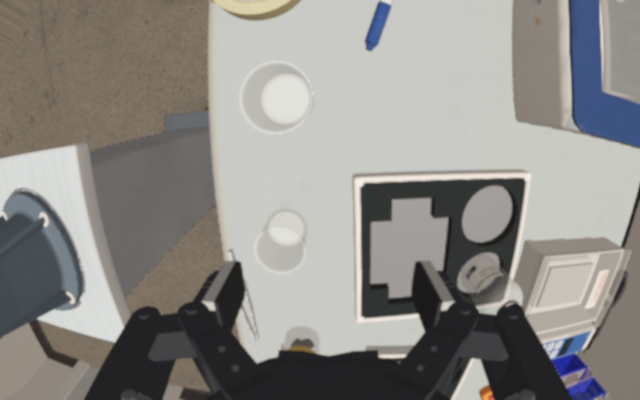

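The large beaker is at the top left: rim circle centred at (277,97), base disc (286,99), and clearly bigger than the small one at (281,245). The bottle stands in its pocket at (485,275).

Run:
```python
from h import *
s=snap('wrist')
for n,q,z in(('Lrim',(277,97),.07),('Lrim L',(240,97),.07),('Lrim R',(314,97),.07),('Lrim T',(277,61),.07),('Lrim B',(277,133),.07),('Lbase',(286,99),.003),('Srim',(281,248),.058),('Sbase',(286,228),.003),('bigpocket',(488,214),.006),('capS',(512,297),.104)):print(n,onz(s,*q,z,True).round(4))
```

```text
Lrim [0.4277 0.1874 0.07  ]
Lrim L [0.3995 0.1889 0.07  ]
Lrim R [0.4549 0.1867 0.07  ]
Lrim T [0.428  0.2145 0.07  ]
Lrim B [0.4271 0.1605 0.07  ]
Lbase [0.4255 0.1871 0.003 ]
Srim [0.4238 0.0603 0.058 ]
Sbase [0.4211 0.0562 0.003 ]
bigpocket [0.6427 0.0716 0.006 ]
capS [0.6284 0.0289 0.104 ]
```

send_rows(commands="85 0.6 -0.3 0 0;85 0.9 -0.4 0 0;85 0.9 -0.4 0 0;85 0.9 -0.4 0 0;85 0.8 -0.3 0 0;85 0.3 -0.1 0 0;85 0 0 0.7 0;85 0 0 1 0;85 0 0 1 0;85 0 0 1 0;85 0 0 1 0;85 0 0 1 0;85 0 0 0.7 0;85 0 0 0.3 0;85 0 0 0 0;85 0 0 0 0")

```text
t: 12.87
tcp_pos: [0.4274, 0.1875, 0.0298]
tool_rot: [0.707, 0.707, 0.0, 0.0]
force: [0.3, 0.4, 0.1]
finger_gap: 0.999
gripper_force: 0.0
```

send_rows(commands="48 0 0 0 0;48 0 0 0 0;48 0 0 0 0;48 0 0 0 0;48 0 0 0 0;48 0 0 0 0;48 0 0 0 0;48 0 0 0 0", grip_force=25)

```text
t: 13.53
tcp_pos: [0.4274, 0.1878, 0.0307]
tool_rot: [0.707, 0.707, 0.001, 0.0]
force: [-0.6, -1.1, 6.0]
finger_gap: 0.626
gripper_force: 25.2
```

send_rows(commands="48 0 0 -0.5 0;48 0 0 -1 0;48 0 0 -1 0;48 -0.4 0 -1 0;48 -0.9 0.2 -0.5 0;48 -0.9 0.5 0 0;48 -0.9 0.8 0 0;48 -0.9 0.8 0 0;48 -0.9 0.8 0 0;48 -0.6 0.8 0 0;48 -0.2 0.8 0 0;48 0 0.8 0 0;48 0 0.8 0 0;48 0 0.8 0 0;48 0 0.8 0 0;48 0 0.8 0 0;48 0 0.8 0 0;48 0 0.8 0 0;48 0 0.6 0 0;48 0 0.4 0 0")

```text
t: 15.2
tcp_pos: [0.6542, 0.0735, 0.1104]
tool_rot: [0.707, 0.707, 0.0, 0.001]
force: [0.7, 0.1, -0.4]
finger_gap: 0.628
gripper_force: 26.6
```

send_rows(commands="48 0 0.05 0 0;48 0 0 0 0;48 0 0 0 0;48 0 0 0 0")

```text
t: 15.53
tcp_pos: [0.6528, 0.0737, 0.1096]
tool_rot: [0.707, 0.707, -0.001, -0.001]
force: [0.3, -0.5, -1.0]
finger_gap: 0.623
gripper_force: 26.6
```

Run:
```python
from h import *
s=snap('wrist','w5.png');print(s['eye'],readout.sense()['tcp_pos'],readout.sense()['force'])
```

```text
[0.65272357 0.15511042 0.24476723] [0.65296462 0.07364419 0.10969243] [ 0.28612029  0.471468   -0.50002214]
```

View pics/w5.png

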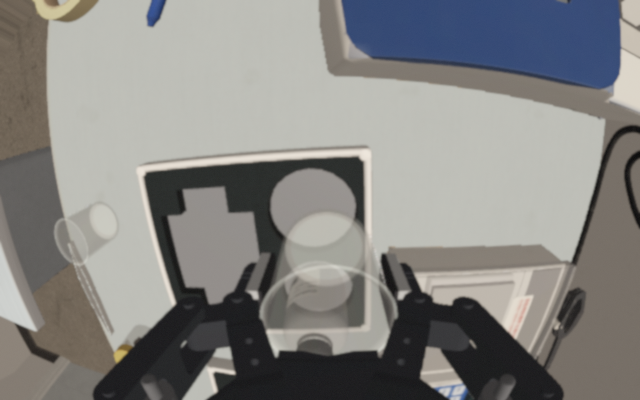

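The beaker is held upright over the large pocket, whose edges are at (271,207), (356,207) and (313,170). I'll correct x.

Run:
```python
from h import *
s=snap('wrist')
for q in((271,207),(356,207),(313,170)):print(onz(s,*q,.006,True).round(4))
im=s['pixels']
blob(s,(im.min(2)>85)&(im.max(2)<190),(160,180,262,300),.006,'square')
```

```text
[0.6055 0.073  0.006 ]
[0.6754 0.0731 0.006 ]
[0.6407 0.1039 0.006 ]
square circ [array([553.9,  33.2]), np.float64(62.1)] rect [array([550.3,  33.7]), array([ 85.7, 114. ]), np.float64(3.0)] px [168 186] [261 299]
```

send_rows(commands="48 -0.04 -0.3 0 0;48 -0.04 -0.27 0 0;48 0 0 0 0;48 0 0 0.6 0;48 0 0 0.9 0;48 0 0 0.9 0;48 0 0 0.7 0;48 0 0 0.3 0;48 0 0 0.1 0;48 0 0 0 0;48 0 0 0 0;48 0 0 0.05 0;48 0 0 0.05 0;48 0 0 0 0;48 0 0 0 0")

```text
t: 16.88
tcp_pos: [0.6428, 0.072, 0.0382]
tool_rot: [0.707, 0.707, 0.0, 0.0]
force: [-0.4, 0.2, -0.5]
finger_gap: 0.625
gripper_force: 26.6
```

send_rows(commands="48 0 0 0.05 0;48 0 0 0.05 0;48 0 0 0 0;48 0 0 0 0")

```text
t: 17.22
tcp_pos: [0.6429, 0.0719, 0.0368]
tool_rot: [0.707, 0.707, 0.0, 0.0]
force: [-1.4, -0.1, 4.7]
finger_gap: 0.624
gripper_force: 26.7
```

send_rows(commands="72 0 0 0 0;72 0 0 0 0;72 0 0 0 0;72 0 0 0 0;72 0 0 -0.5 0;72 0 0 -1 0;72 0 0 -1 0;72 0 0 -1 0;72 0 0 -1 0;72 0 0 -1 0;72 -0.5 -0.4 -0.5 0;72 -0.9 -0.4 0 0;72 -0.9 -0.4 0 0;72 -0.9 -0.4 0 0;72 -0.9 -0.4 0 0;72 -0.9 -0.4 0 0;72 -0.9 -0.4 0 0;72 -0.9 -0.4 0 0;72 -0.9 -0.4 0 0;72 -0.9 -0.4 0 0")

```text
t: 18.88
tcp_pos: [0.5609, -0.1012, 0.1557]
tool_rot: [0.707, 0.707, -0.0, -0.0]
force: [1.0, 0.9, 0.3]
finger_gap: 0.849
gripper_force: 0.0
```

send_rows(commands="85 -1 -0.4 0 0;85 -1 -0.4 0 0;85 -1 -0.4 0 0;85 -1 -0.4 0 0;85 -1 -0.4 0 0;85 -1 -0.4 0 0;85 -1 -0.4 0 0;85 -1 -0.4 0 0;85 -1 -0.4 0 0;85 -1 -0.4 0 0;85 -1 -0.4 0 0;85 -1 -0.4 0 0;85 -1 -0.4 0 0;85 -1 0 0 0;85 -0.5 0 0 0")

```text
t: 20.13
tcp_pos: [0.457, -0.3925, 0.1558]
tool_rot: [0.708, 0.706, -0.0, 0.0]
force: [0.8, 1.1, 0.4]
finger_gap: 0.994
gripper_force: 0.0
```

send_rows(commands="85 0 0 0 1;85 0 0 0 1;85 0 0 0 1;85 0 0 0 1;85 0 0 0 1;85 0 0 0 1;85 0 0 0 1;85 0 0 0 1;85 0 0 0 1;85 0 0 0 1;85 0 0 0 1;85 0 0 0 1;85 0 0 0 1;85 0 0 0 1;85 0 0 0 1;85 0 0 0 1;85 0 0 0 1;85 0 0 0 1;85 0 0 0 1;85 0 0 0 0")

```text
t: 21.8
tcp_pos: [0.4578, -0.3892, 0.1556]
tool_rot: [0.993, 0.121, -0.0, -0.0]
force: [0.0, -0.6, 0.6]
finger_gap: 0.996
gripper_force: 0.0
```

Run:
```python
from h import *
s=snap('wrist');s=snap('wrist','w6.png');im=s['pixels'];print(s['eye'],readout.sense()['tcp_pos'],readout.sense()['tool_rot'])
```

```text
[ 0.53657105 -0.3696107   0.29072569] [ 0.45794904 -0.38947394  0.15565722] [ 9.92466292e-01  1.22517425e-01 -1.93471456e-04 -3.19613303e-04]
```

View pics/w6.png

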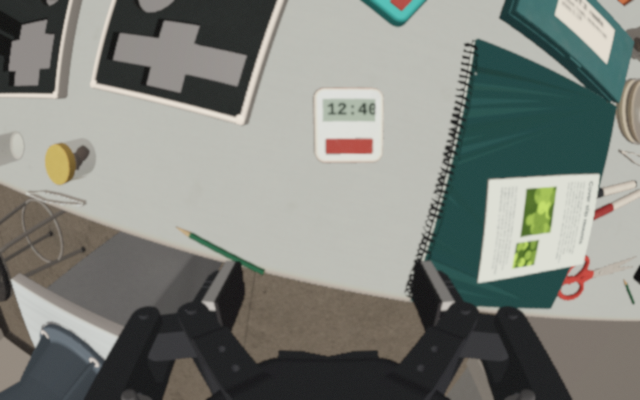

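The timer is at (348,125), corners (314,88), (382,88), (383,161) and (315,161). It is square to the gripper.

Run:
```python
from h import *
s=snap('wrist');p=[onz(s,*q,.015,True)[:2] for q in((314,88),(381.5,88),(383,161),(315.5,161.5))];p=np.array(p)
print(p.round(4),p.mean(0).round(4));d=(p[0]+p[1]-p[2]-p[3])/2;print(np.degrees(np.arctan2(d[1],d[0])),np.linalg.norm(d));d=(p[0]+p[3]-p[1]-p[2])/2;print(np.degrees(np.arctan2(-d[0],d[1])),np.linalg.norm(d))
r=readout.sense();a=2*np.arctan2(r['tool_rot'][1],r['tool_rot'][0]);e=p.mean(0)-r['tcp_pos'][:2]
print(np.degrees(a),'tool dx dy units',np.array([e@[np.cos(a),np.sin(a)],e@[np.sin(a),-np.cos(a)]])/.02)
```

```text
[[ 0.5476 -0.3542]
 [ 0.5629 -0.4115]
 [ 0.4995 -0.4306]
 [ 0.4837 -0.3712]] [ 0.5234 -0.3919]
15.837668767496108 0.06616643661236113
14.955794005229432 0.06034525285392815
14.06140134541317 tool dx dy units [3.14293643 0.90689697]
```

send_rows(commands="85 0.5 0.15 0 -0.3;85 0.9 0.25 0 0;85 0.9 0.25 0 0;85 0.6 0.2 0 0;85 0.24 0.06 0 0;85 0 0 0.7 0;85 0 0 1 0;85 0 0 1 0;85 0 0 1 0;85 0 0 1 0;85 0 0 1 0;85 0 0 0.8 0;85 0 0 0.5 0;85 0 0 0.3 0;85 0 0 0.1 0;85 0 0 0 0;85 0 0 0 0")

```text
t: 23.37
tcp_pos: [0.5242, -0.3918, 0.0086]
tool_rot: [0.991, 0.132, 0.0, 0.001]
force: [0.3, -0.2, -0.3]
finger_gap: 0.995
gripper_force: 0.0
```

send_rows(commands="60 0 0 0 0;60 0 0 0 0;60 0 0 0 0;60 0 0 0 0;60 0 0 0 0;60 0 0 0 0;60 0 0 0 0", grip_force=30)

```text
t: 23.95
tcp_pos: [0.5242, -0.3918, 0.0093]
tool_rot: [0.991, 0.132, 0.001, 0.001]
force: [-1.5, 0.4, 5.6]
finger_gap: 0.704
gripper_force: 31.5
```

send_rows(commands="55 0 0 0 0;55 0 0 -0.5 0;55 0 0 -1 0;55 0 0 -1 0;55 0 0 -1 0;55 0 0 -1 0;55 0 0 -0.5 0.8;55 0 0 0 0.8;55 0 0 0 0.8;55 0 0 0 0.75;55 0.1 -0.6 0 0;55 0.1 -1 0 0;55 0.1 -1 0 0;55 0.1 -1 0 0;55 0.1 -1 0 0;55 0.1 -1 0 0;55 0.1 -1 0 0;55 0.1 -1 0 0;55 0.1 -1 0 0;55 0.1 -1 0 0")

```text
t: 25.62
tcp_pos: [0.5347, -0.1965, 0.108]
tool_rot: [1.0, 0.023, -0.0, -0.0]
force: [0.6, 0.4, -1.1]
finger_gap: 0.706
gripper_force: 32.7
```

send_rows(commands="55 0.1 -1 0 0;55 0.1 -1 0 0;55 0.1 -1 0 0;55 0.1 -1 0 0;55 0.1 -1 0 0;55 0.1 -1 0 0;55 0.1 -1 0 0;55 0.1 -1 0 0;55 0.1 -1 0 0;55 0.1 -1 0 0;55 0.2 -0.9 0 0;55 0.2 -0.6 0 0;55 0 0 0 0;55 0 0 0 0;55 0 0 0 0")

```text
t: 26.87
tcp_pos: [0.5527, 0.032, 0.1078]
tool_rot: [1.0, 0.023, -0.0, 0.0]
force: [-0.4, -0.3, -0.7]
finger_gap: 0.704
gripper_force: 32.7
```

Run:
```python
from h import *
s=snap('wrist','w7.png');r=readout.sense();print(s['eye'],r['tcp_pos'],r['tool_rot'],r['finger_gap'],r['force'])
```

```text
[0.63362931 0.03576674 0.24289555] [0.55266051 0.03164539 0.10774414] [ 9.99755043e-01  2.21321681e-02 -6.37066138e-05  1.28563547e-04] 0.7066464026769353 [-0.44809073 -0.31035199 -0.82591841]
```

View pics/w7.png

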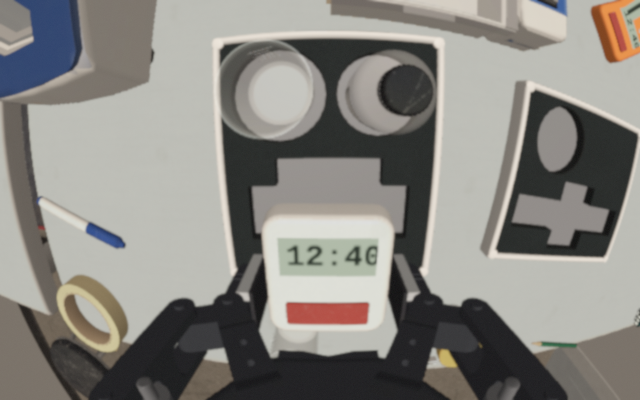

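The timer is held level and aligned over the square pocket (far edge at row 158, columns 277–383). The beaker and bottle sit in their pockets.

Run:
```python
from h import *
s=snap('wrist')
for q in((277,159),(383,159),(253,190),(406,188)):print(onz(s,*q,.006,True).round(4))
for q in((268,211),(388,211)):print(onz(s,*q,.108-.009+.015,True).round(4))
im=s['pixels'];hsv=cv2.cvtColor(im,cv2.COLOR_RGB2HSV)
blob(s,((im.min(2)>205)|(hsv[...,1]>110)),(30,190,130,252),.007,'pen')
for q in((40,200),(123,243)):print(onz(s,*q,.007,True).round(4))
```

```text
[0.5898 0.0731 0.006 ]
[ 0.5936 -0.0096  0.006 ]
[0.5638 0.0929 0.006 ]
[ 0.571  -0.0309  0.006 ]
[0.5861 0.06   0.114 ]
[0.5885 0.0064 0.114 ]
pen circ [array([521.9, 299.7]), np.float64(67.2)] rect [array([523. , 299.3]), array([134.3,  12.7]), np.float64(72.0)] px [ 40 202] [123 246]
[0.5451 0.3626 0.007 ]
[0.5047 0.2348 0.007 ]
```

send_rows(commands="55 0 0 0.6 0;55 0 0 1 0;55 0 0 1 0;55 0 0 0.9 0;55 0 0 0.6 0;55 0 0 0.3 0;55 0 0 0.1 0;55 0 0 0 0;55 0 0 0 0")

```text
t: 27.72
tcp_pos: [0.5533, 0.0322, 0.0183]
tool_rot: [1.0, 0.022, 0.001, 0.0]
force: [-0.0, 0.4, -0.2]
finger_gap: 0.706
gripper_force: 32.7
```

send_rows(commands="55 0 0 0.05 0;55 0 0 0.05 0;55 0 0 0 0;55 0 0 0 0")

```text
t: 28.05
tcp_pos: [0.5529, 0.0325, 0.0161]
tool_rot: [1.0, 0.022, 0.0, 0.0]
force: [-0.7, -0.6, -0.8]
finger_gap: 0.709
gripper_force: 32.7
```

send_rows(commands="55 0 0 0.05 0;55 0 0 0.03 0;55 0 0 0 0;55 0 0 0 0")

```text
t: 28.38
tcp_pos: [0.5531, 0.0325, 0.0153]
tool_rot: [1.0, 0.022, 0.001, 0.0]
force: [-1.4, 0.3, 6.8]
finger_gap: 0.706
gripper_force: 33.9
```

send_rows(commands="74 0 0 0 0;74 0 0 0 0;74 0 0 0 0;74 0 0 0 0;74 0 0 -0.4 0;74 0 0 -1 0;74 0 0 -1 0;74 0 0 -1 0;74 0 0 -1 0;74 0 0 -1 0;85 -0.9 0.9 -0.4 0;85 -0.9 0.9 0 0;85 -0.9 0.9 0 0;85 -0.9 0.9 0 0;85 -0.9 0.9 0 0;85 -0.9 0.9 0 0;85 -0.6 0.6 0 0;85 -0.3 0.3 0 0;85 0 0 0 0;85 0 0 0 0")

```text
t: 30.05
tcp_pos: [0.433, -0.0993, 0.1304]
tool_rot: [1.0, 0.022, 0.001, 0.0]
force: [0.2, 0.8, 0.1]
finger_gap: 0.992
gripper_force: 0.0
```

Run:
```python
from h import *
s=snap('wrist');im=s['pixels'];hsv=cv2.cvtColor(im,cv2.COLOR_RGB2HSV);r=readout.sense();print(s['eye'],r['tcp_pos'])
blob(s,(hsv[...,1]>110)&(hsv[...,0]<40),(230,150,420,380),.052,'lid')
```

```text
[ 0.5138028  -0.09560878  0.26561457] [ 0.43331697 -0.09897814  0.13038206]
lid circ [array([433.8, -97.7]), np.float64(22.8)] rect [array([433.6, -96.9]), array([44.9, 41.6]), np.float64(4.1)] px [297 186] [353 243]
```

Aligned with the jar. Descend 100 mm and grip.

send_rows(commands="85 0 -0.05 0.6 0;85 0 0 1 0;85 0 0 1 0;85 0 0 1 0;85 0 0 0.8 0;85 0 0 0.4 0;85 0 0 0.2 0;85 0 0 0 0;40 0 0 0 0;40 0 0 0 0;40 0 0 0 0;40 0 0 0 0;40 0 0 0 0;40 0 0 0 0;40 0 0 0 0;40 0 0 0 0", grip_force=30)

```text
t: 31.43
tcp_pos: [0.4329, -0.0982, 0.0311]
tool_rot: [1.0, 0.022, 0.001, 0.0]
force: [-0.3, 0.5, 5.6]
finger_gap: 0.485
gripper_force: 29.8
```

send_rows(commands="36 0 0 -0.4 0;36 0 0 -0.9 0;36 0 0 -1 0;36 0 0 -1 0;36 0.2 0.1 -0.5 0;36 0.6 0.2 -0.2 0;36 0.8 0.35 0 0;36 0.8 0.35 0 0;36 0.8 0.35 0 0;36 0.8 0.35 0 0;36 0.8 0.35 0 0;36 0.8 0.35 0 0;36 0.8 0.35 0 0;36 0.8 0.35 0 0;36 0.8 0.35 0 0;36 0.8 0.35 0 0;36 0.5 0.3 0 0;36 0.4 0.2 0 0;36 0 0 0 0;36 0 0 0 0")

```text
t: 33.1
tcp_pos: [0.6295, -0.1751, 0.1102]
tool_rot: [1.0, 0.022, -0.001, -0.0]
force: [-0.4, 0.1, -1.3]
finger_gap: 0.48
gripper_force: 30.9
```

Run:
```python
from h import *
s=snap('wrist','w8.png');r=readout.sense();print(s['eye'],r['tcp_pos'],r['finger_gap'],r['force'])
```

```text
[ 0.7106171  -0.17147786  0.24520861] [ 0.62897609 -0.17479321  0.11003221] 0.47979770513875447 [-1.3490164   0.2882248  -0.59653825]
```

View pics/w8.png

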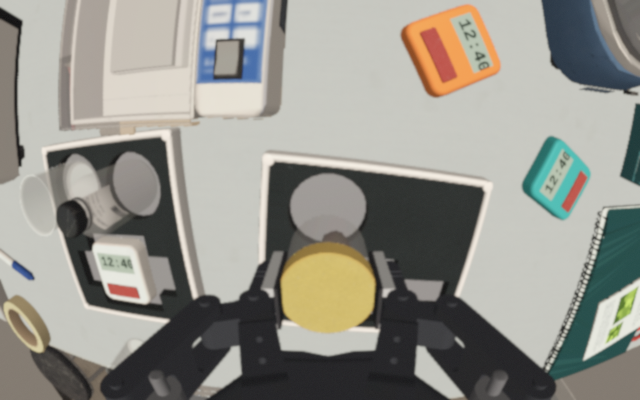

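The jar is held upright, lid at (328,287). Pocket edges are (290,207), (366,207) and (328,173), and the timer sits in its pocket at (123,270).

Run:
```python
from h import *
s=snap('wrist');r=readout.sense();print(r['tcp_pos'])
for q in((290,207),(366,207),(328,173)):print(onz(s,*q,.006,True).round(4))
```

```text
[ 0.62882809 -0.17464407  0.10999399]
[ 0.6259 -0.1436  0.006 ]
[ 0.6288 -0.206   0.006 ]
[ 0.6558 -0.1735  0.006 ]
```

send_rows(commands="36 0 0 0.6 0;36 0 0 0.9 0;36 0 0 0.9 0;36 0 0 0.7 0;36 0 0 0.35 0;36 0 0 0.05 0;36 0 0 0 0;36 0 0 0 0;36 0 0 0.05 0;36 0 0 0.05 0;36 0 0 0 0;36 0 0 0 0")

```text
t: 34.2
tcp_pos: [0.6303, -0.1754, 0.0385]
tool_rot: [1.0, 0.022, 0.0, 0.0]
force: [-0.0, 0.2, -1.7]
finger_gap: 0.487
gripper_force: 30.9
```

send_rows(commands="36 0 0 0.05 0;36 0 0 0.05 0;36 0 0 0 0;36 0 0 0 0")

```text
t: 34.53
tcp_pos: [0.6303, -0.1754, 0.0372]
tool_rot: [1.0, 0.022, 0.0, 0.0]
force: [-0.9, 1.7, 5.1]
finger_gap: 0.484
gripper_force: 31.5
```

send_rows(commands="60 0 0 0 0;60 0 0 0 0;60 0 0 0 0;60 0 0 0 0;60 0 0 -0.5 0;60 0 0 -1 0;60 0 0 -1 0;60 0 0 -1 0;60 0 0 -1 0;60 0 0 -1 0;60 -0.3 -0.5 -0.5 0;60 -0.3 -1 0 0;60 -0.2 -1 0 0;60 -0.2 -1 0 0;60 -0.2 -1 0 0;60 -0.2 -1 0 0;60 -0.2 -1 0 0;60 -0.2 -1 0 0;60 -0.2 -1 0 0;60 -0.2 -1 0 0")

```text
t: 36.2
tcp_pos: [0.5762, 0.0141, 0.1561]
tool_rot: [1.0, 0.022, -0.001, -0.0]
force: [0.3, 0.1, -0.3]
finger_gap: 0.7
gripper_force: 0.0
```

send_rows(commands="60 -0.15 -1 0 0;60 -0.15 -1 0 0;60 -0.15 -1 0 0;60 -0.15 -1 0 0;60 -0.15 -1 0 0;60 -0.15 -1 0 0;60 -0.15 -1 0 0;60 -0.15 -1 0 0;60 -0.15 -1 0 0;60 -0.15 -1 0 0;60 -0.15 -1 0 0;60 -0.15 -1 0 0;60 -0.15 -1 0 0;60 -0.1 -1 0 0;60 -0.1 -0.45 0 0")

```text
t: 37.45
tcp_pos: [0.5202, 0.3016, 0.1561]
tool_rot: [1.0, 0.023, -0.0, -0.0]
force: [-0.3, -0.3, 0.4]
finger_gap: 0.707
gripper_force: 0.0
```

send_rows(commands="50 0 0 0 -1;50 0 0 0 -1;50 0 0 0 -1;50 0 0 0 -1;50 0 0 0 -1;50 0 0 0 -1;50 0 0 0 -1;50 0 0 0 -1;50 0 0 0 -1;50 0 0 0 -1;50 0 0 0 -1;50 0 0 0 -1;50 0 0 0 -1;50 0 0 0 -1;50 0 0 0 -1;50 0 0 0 -1;50 0 0 0 -1;50 0 0 0 -0.5;50 0 0 0 0;50 0 0 0 0")

```text
t: 39.12
tcp_pos: [0.5212, 0.299, 0.1561]
tool_rot: [0.806, 0.591, -0.0, -0.0]
force: [0.0, 0.3, -0.7]
finger_gap: 0.586
gripper_force: 0.0
```

Run:
```python
from h import *
s=snap('wrist','w9.png');r=readout.sense();print(s['eye'],r['tcp_pos'],r['tool_rot'],r['force'])
```

```text
[0.54543004 0.37670766 0.29113914] [0.52133488 0.29902895 0.15609544] [ 8.06426596e-01  5.91334128e-01 -2.99647325e-04 -6.49116335e-05] [ 0.220968    0.34748925 -0.36482455]
```

View pics/w9.png

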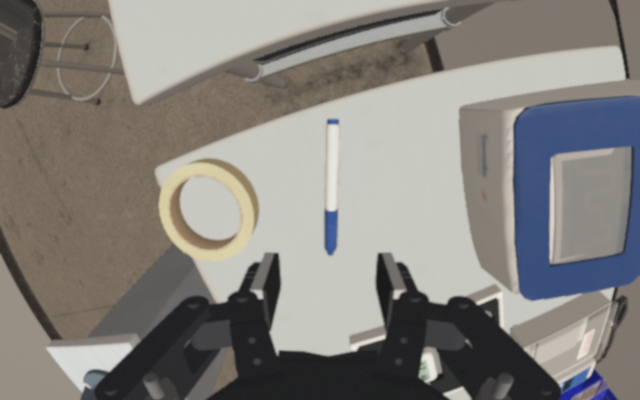

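The marker lies from (333,121) to (331,254) on the gripper centreline, with the roll of tape well to its left.

Run:
```python
from h import *
s=snap('wrist');r=readout.sense()
a,b=[onz(s,*q,.007,True)[:2] for q in((333,120.5),(331,254.5))];m=(a+b)/2;d=a-b
ps=2*np.arctan2(r['tool_rot'][1],r['tool_rot'][0]);e=m-r['tcp_pos'][:2]
print(a,b,m,np.linalg.norm(d),np.degrees(np.arctan2(d[1],d[0])),np.degrees(ps),np.array([e@[np.cos(ps),np.sin(ps)],e@[np.sin(ps),-np.cos(ps)]])/.02)
```

```text
[0.54526853 0.36127561] [0.50339895 0.23306132] [0.52433374 0.29716846] 0.13487760462826182 71.91506286253149 72.5156035705145 [-0.05032217  0.16608247]
```

send_rows(commands="50 -0.05 0.15 0.6 0.15;50 0 0 1 0;50 0 0 1 0;50 0 0 1 0;50 0 0 1 0;50 0 0 1 0;50 0 0 0.9 0;50 0 0 0.5 0;50 0 0 0.25 0;50 0 0 0 0;50 0 0 0 0")

```text
t: 40.13
tcp_pos: [0.5247, 0.2975, 0.0112]
tool_rot: [0.809, 0.587, 0.0, 0.0]
force: [-0.4, 0.6, -0.2]
finger_gap: 0.586
gripper_force: 0.0
```

send_rows(commands="8 0 0 0 0;8 0 0 0 0;8 0 0 0 0;8 0 0 0 0;8 0 0 0 0;8 0 0 0 0;8 0 0 0 0;8 0 0 0 0;8 0 0 0 0", grip_force=25)

```text
t: 40.88
tcp_pos: [0.5251, 0.2977, 0.0122]
tool_rot: [0.809, 0.588, 0.001, 0.0]
force: [0.2, 0.1, 5.9]
finger_gap: 0.124
gripper_force: 26.7
```

send_rows(commands="8 0 0 -0.3 0;8 0 0 -0.7 0;8 0 0 -1 0;8 0 0 -1 0;8 0 0 -1 0;8 0 0 -1 0;8 0 0 -1 -0.9;8 0 0 0 -0.9;8 0 0 0 -0.9;8 0 0 0 -0.95;8 -0.5 0 0 0;8 -1 0.1 0 0;8 -1 0.1 0 0;8 -1 0.1 0 0;8 -1 0.1 0 0;8 -1 0.1 0 0;8 -1 0.1 0 0;8 -1 0.1 0 0;8 -1 0.1 0 0;8 -1 0.1 0 0")

```text
t: 42.55
tcp_pos: [0.5302, 0.1051, 0.131]
tool_rot: [0.729, 0.685, -0.0, -0.0]
force: [0.4, -0.6, 0.2]
finger_gap: 0.123
gripper_force: 25.9
```

send_rows(commands="8 -1 0.1 0 0;8 -1 0.1 0 0;8 -1 0.1 0 0;8 -1 0.1 0 0;8 -1 0.1 0 0;8 -1 0.1 0 0;8 -1 0.1 0 0;8 -1 0.1 0 0;8 -1 0.1 0 0;8 -1 0.15 0 0;8 -1 0.15 0 0;8 -1 0.2 0 0;8 -1 0.2 0 0;8 -1 0.2 0 0;8 -0.8 0.2 0 0;8 -0.5 0.2 0 0;8 -0.5 0.2 0 0;8 0 0 0 0;8 0 0 0 0;8 0 0 0 0")

```text
t: 44.22
tcp_pos: [0.5594, -0.2105, 0.1309]
tool_rot: [0.728, 0.686, -0.0, -0.001]
force: [1.2, 0.9, -0.1]
finger_gap: 0.126
gripper_force: 25.9
```

Run:
```python
from h import *
s=snap('wrist','w10.png');r=readout.sense();print(s['eye'],r['tcp_pos'],r['tool_rot'],r['force'],r['finger_gap'])
```

```text
[ 0.56407997 -0.12933954  0.26608134] [ 0.55945041 -0.21032121  0.13092913] [ 7.27681547e-01  6.85914735e-01 -7.19526605e-05 -7.32761483e-04] [0.39447058 0.38183184 1.59458687] 0.12643767851186535
```

View pics/w10.png

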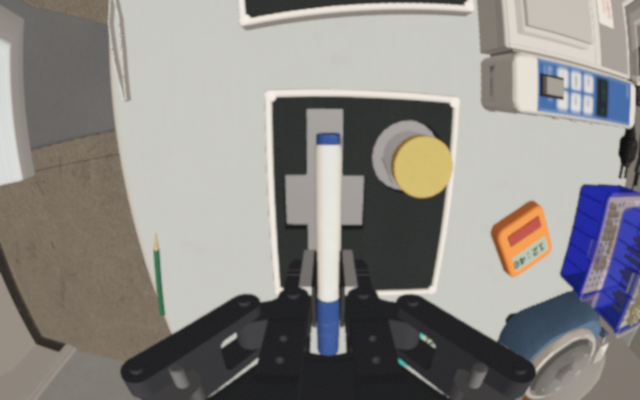

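The pen is gripped and parallel to the slot, whose end is at row 109 (columns 307–343). Its cut-out spans rows 176–226 and columns 286–363. The jar stands in its pocket.

Run:
```python
from h import *
s=snap('wrist')
for q in((307,110),(343,110),(307,172),(343,172),(286,200),(363,200),(325,176),(325,226)):print(q,onz(s,*q,.006,True).round(4))
z=.131-.005
for q in((317,140),(341,140),(329,135),(329,353)):print('pen',q,onz(s,*q,z,True).round(4))
```

```text
(307, 110) [ 0.5461 -0.1324  0.006 ]
(343, 110) [ 0.5759 -0.1342  0.006 ]
(307, 172) [ 0.5424 -0.1853  0.006 ]
(343, 172) [ 0.5732 -0.1871  0.006 ]
(286, 200) [ 0.5217 -0.2094  0.006 ]
(363, 200) [ 0.5898 -0.2134  0.006 ]
(325, 176) [ 0.5576 -0.1898  0.006 ]
(325, 226) [ 0.5547 -0.2361  0.006 ]
pen (317, 140) [ 0.558  -0.1448  0.126 ]
pen (341, 140) [ 0.5688 -0.1454  0.126 ]
pen (329, 135) [ 0.5635 -0.1429  0.126 ]
pen (329, 353) [ 0.556  -0.2736  0.126 ]
```

send_rows(commands="8 -0.15 -0.13 0.6 0;8 0 0 1 0;8 0 0 1 0;8 0 0 1 0;8 0 0 1 0;8 0 0 0.6 0;8 0 0 0.3 0;8 0 0 0.05 0;8 0 0 0 0;8 0 0 0 0")

```text
t: 45.15
tcp_pos: [0.5578, -0.2147, 0.0211]
tool_rot: [0.728, 0.686, 0.0, 0.001]
force: [0.2, -0.4, -0.2]
finger_gap: 0.121
gripper_force: 25.9
```

send_rows(commands="8 0 0 0.05 0;8 0 0 0.03 0;8 0 0 0 0;8 0 0 0 0")

```text
t: 45.48
tcp_pos: [0.5573, -0.2146, 0.0189]
tool_rot: [0.728, 0.686, 0.0, 0.0]
force: [0.2, -0.1, -0.2]
finger_gap: 0.123
gripper_force: 25.9
```

send_rows(commands="8 0 0 0.05 0;8 0 0 0.03 0;8 0 0 0 0;8 0 0 0 0")

```text
t: 45.82
tcp_pos: [0.5574, -0.2146, 0.0182]
tool_rot: [0.728, 0.686, 0.0, 0.0]
force: [-1.7, 1.0, 7.6]
finger_gap: 0.126
gripper_force: 26.9
```

send_rows(commands="26 0 0 0 0;26 0 0 0 0;26 0 0 0 0;26 0 0 -0.4 0;26 0 0 -0.8 0;26 0 0 -1 0;26 0 0 -1 0;26 0 0 -1 0;26 0 0 -1 0;26 0 0 -1 0;26 0 0 -1 0;26 -0.5 -0.2 -1 0;26 -1 -0.3 0 0;26 -1 -0.3 0 0;26 -1 -0.3 0 0;26 -1 -0.3 0 0;26 -1 -0.3 0 0;26 -1 -0.3 0 0;26 -1 -0.3 0 0;26 -1 -0.3 0 0")

```text
t: 47.48
tcp_pos: [0.4944, -0.3817, 0.1812]
tool_rot: [0.728, 0.686, 0.0, -0.0]
force: [0.2, 0.4, 0.1]
finger_gap: 0.305
gripper_force: 0.0
```

Run:
```python
from h import *
s=snap('top');g=cv2.cvtColor(s['pixels'],cv2.COLOR_RGB2BGR)
a=cv2.resize(g[165:300,195:425],None,fx=3.4,fy=3.4,interpolation=cv2.INTER_CUBIC);cv2.imwrite('pics/final.png',a)
r=readout.sense();print(r['tcp_pos'],r['t'])
```

```text
[ 0.49348678 -0.3863038   0.18138116] 47.5333
```

View pics/final.png

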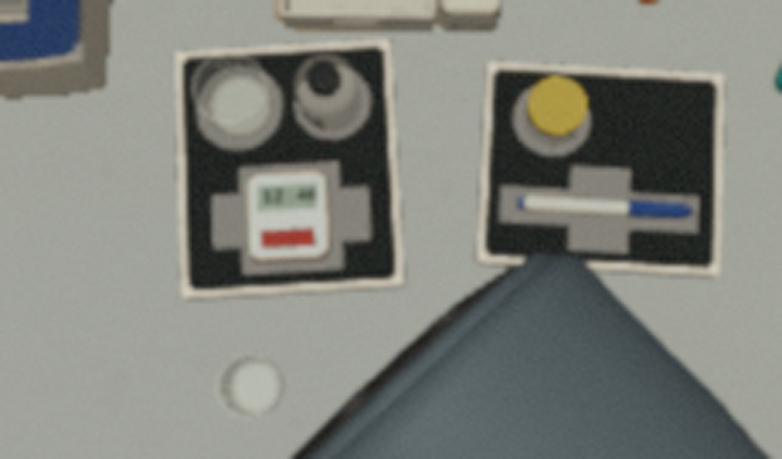

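The picture shows every item inside its pocket: beaker (237,105), bottle (330,97), timer (288,217), jar (556,105) and pen (605,207). The small beaker is untouched at (252,386).

```bash
python3 -c "
from station import *
print(sign_off())"
```

```text
the job is handed in; nothing more can be done
None
```

Both kits are made up and handed in at about 48 s: bottle, larger beaker, timer, jar and marker pen were each lowered until they touched their pocket floors, and the smaller beaker was left where it stood.

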